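Cull warped phantom slabs and fire the test exposure

ROBOT

A 6-joint arm with a two-finger parallel gripper is mounted at the origin on the work surface. World frame = base frame: x ahead of the robot, y to its left, z up, the work surface at z = 0. Lengths are in m, angles in rad, forces in N, time in s.
With the tool pointing down it reaches from about 0.325 to 0.925 m from the base axis. Payload 3.1 kg.
Tool frame: the origin (TCP) lies midway between the tips of the shut fingers; the grasp point (between the pads) lies 19 mm behind it (pinch_z is the z of the grasp point in the tool frame, in m); z points along the fingers, y is the direction in which the jaws open and shut (so a half turn about z gives the same grasp; the last joint's range is limited). The gripper opens to 85 mm and grips with 20 to 120 N. Pads are 22 mm wide; open, the fingers measure 114 mm over their backs; the gripper's body (76 mm by 85 mm) begins 54 mm behind the grasp point. The pads swing forward as they close: fully open they stand 13 mm farther back than shut.
Start: joints at [1.074, 0.217, 1.613, -0, 1.311, -0.112], TCP at [0.235, 0.579, 0.231] pointing down, gripper open.
Joint ranges: [-2.75, 2.75], [-0.78, 2.1], [0.31, 2.55], [-1.13, 4.27], [0.13, 2.63], [-2.58, 2.58]. Speed limits (rad/s): [2.79, 2.79, 3.14, 3.14, 3.14, 3.14].

INTERFACE

Orientations are given as a rotation vector (axis times angle).
In Python, from bench import move_pose, move_linear, movej, grip, dwell, inverse_kinematics, get_image, MotionError, sign_off, spot_in, mark_of, get_time, get_joint_positions, get_joint_velocities, get_tau, get_ee_pos, get_orientation, get_wrist_force, get_wrist_torque, get_gripper_width, pinch_z gives the robot as it stands. Calls block until the motion is done:
- move_pose(position, orientation): joint-space move of the TCP to a pose.
- move_linear(position, rotation=None, vel=0.15): straight line of the TCP; rotation=None keeps the orientation; vel is the mean speed in m/s.
- movej(angles): joint-space move.
- grip(opening, grasp_force=None): opening from 0.0 (shut) to 1.0 (fully open); grasp_force is the grip in N (None keeps the last); returns when the fingers have stopped.
- dwell(seconds).
- inverse_kinematics(position, orientation): joint angles nearest the present ones, or None.
- get_image(name): name is "side" or "top"; returns a dict with "color" (400x640x3 uint8, blue, green, red), "intrinsics" (3x3 intrinsics, pixels), "D" ([k1, k2, p1, p2, k3] as OpenCV has them; the pictures are not rectified), "pose" (4x4, takes a point from camera to world coordinates). Camera axes: x right, y up, looking along -z (the intrinsics and any distortion apply to the point x, -y, -z); pixel columns grow to the right and rows downward; lengths in m; the calibration is good to about 2 mm. A picture is of the moment at which its call begins. There is no depth.
A pose or a line that the arm cannot do raises MotionError and nothing moves.
- sign_off(): hands the job in, once; it reports no verdict.
Trained networks look in a picture, given as the dict that the camera call returned (one of the last four; its "shot" number tells which), for a name from the list of things; names that differ only in an ending like _2 or _b are one class to them, and where a whole thing is asked for, a point or a joint stands for the part that bears it (a point fixed in the world has none). Each returns a list of dicts, best first, with "conf" (0 to 1); they miss things now and then, are a little off and sometimes report something else, mostly with a low value. They report only what shows in the picture. A call takes as long as a camera call. They do not tell look-alikes from the thing itself.
- spot_in(picture, label): "box" ([left, top, right, bottom] as shares, 0 to 1, of the picture: columns of its width, rows of its height, round what is visible of it).
- mark_of(picture, label): "centre" ([column, row] as shares, 0 to 1, of the picture: columns of its width, rows of its height: a listed point, or the origin of a listed thing).
Readings, each from a call of its own:
- get_time(): time.
- get_joint_positions(): joint angles.
- get_joint_velocities(): joint speeds.
- get_tau(): joint torques, N m.
- get_ee_pos(): TCP position.
- get_orientation(): TCP orientation.
- get_wrist_force(): force on the tool from outside, world axes, zero at the start.
- get_wrist_torque(): the same for the moment, N m.
- get_gripper_width(): opening from 0.0 (shut) to 1.0 (fully open).
Only numpy, scipy, OpenCV 4.12 (cv2) and the standard library are available. Lean on these libraries where they do the work, as an engineer would, in place of code of your own. Each camera call takes 0.05 s, during which the arm holds its last target.

TASK

Check the loose frosted acrylic slabs one at a time, from the longest to the shortest: lay the slab lengthwise (along the plate's long side, left to right) in the middle of the steel flat plate and press down on the corners of its left end, then of its right end, with closed fingers; put it in the aluminium tray if it rocks, or, if it lies dead flat, stack it squarely and centred on the pile on the detector panel, so that the pile steps from longest at the bottom to shortest on top. When every slab is sorted, press the exposure pedal right down to its stop, hold it for a full second and let it come up, leaving the pig, positioning block and clip box where they stand.

Things in the scene. Friction and masses are not known exactly. Their poses are not given: they have to be found in the camera images.
- slab1_a: a frosted acrylic slab 100 mm long (its x), 50 mm wide (its y), 8 mm thick (its z); mass 60 g nominal; origin: centre of the underside. At the start it lies on a rubber pad. Either flat or slightly twisted from end to end (must be found out). At most one slab of this length is present.
- slab1_b: a frosted acrylic slab 100 mm long (its x), 50 mm wide (its y), 8 mm thick (its z); mass 60 g nominal; origin: centre of the underside. At the start it lies on a rubber pad. Either flat or slightly twisted from end to end (must be found out). At most one slab of this length is present.
- slab2_a: a frosted acrylic slab 88 mm long (its x), 50 mm wide (its y), 8 mm thick (its z); mass 53 g nominal; origin: centre of the underside. At the start it lies on a rubber pad. Either flat or slightly twisted from end to end (must be found out). At most one slab of this length is present.
- slab2_b: a frosted acrylic slab 88 mm long (its x), 50 mm wide (its y), 8 mm thick (its z); mass 53 g nominal; origin: centre of the underside. At the start it lies on a rubber pad. Either flat or slightly twisted from end to end (must be found out). At most one slab of this length is present.
- slab3_a: a frosted acrylic slab 76 mm long (its x), 50 mm wide (its y), 8 mm thick (its z); mass 46 g nominal; origin: centre of the underside. At the start it lies on a rubber pad. Either flat or slightly twisted from end to end (must be found out). At most one slab of this length is present.
- slab3_b: a frosted acrylic slab 76 mm long (its x), 50 mm wide (its y), 8 mm thick (its z); mass 46 g nominal; origin: centre of the underside. At the start it lies on a rubber pad. Either flat or slightly twisted from end to end (must be found out). At most one slab of this length is present.
- slab4_a: a frosted acrylic slab 64 mm long (its x), 50 mm wide (its y), 8 mm thick (its z); mass 38 g nominal; origin: centre of the underside. At the start it lies on a rubber pad. Either flat or slightly twisted from end to end (must be found out). At most one slab of this length is present.
- slab4_b: a frosted acrylic slab 64 mm long (its x), 50 mm wide (its y), 8 mm thick (its z); mass 38 g nominal; origin: centre of the underside. At the start it lies on a rubber pad. Either flat or slightly twisted from end to end (must be found out). At most one slab of this length is present.
- plate: ground steel flat plate, fixed, 150 mm (x) by 200 mm (y), top 20 mm above its origin (centre of underside); its y points left seen from the robot. A flat slab on it stays still when a corner is pressed; a twisted one stands on two opposite corners and tips over them at almost no force: a raised corner goes down 6 mm and the tilt changes by 0.13 rad between the two positions.
- plate_left (a point): middle of the left (+y) edge of the flat plate's top, 100 mm from the plate's centre
- detector: flat black X-ray detector panel, fixed, 150 mm square by 15 mm; origin centre of the underside. A fixed frosted base slab, 112 mm (along y) by 50 mm by 8 mm, lies in its middle.
- pile (a point): the centre of the top of the base slab on the detector, 23 mm above the table: the pile of good slabs is built here, slabs lengthwise along the detector's y
- tray: open aluminium reject tray, fixed, outside 150 mm square, walls 4 mm thick and 22 mm high, floor 4 mm thick; origin centre of the underside
- pedal_base: base of the exposure pedal, fixed, 120 mm (x) by 90 mm (y); origin centre of the underside. The ribbed steel tread (105 mm by 70 mm by 6 mm) is hinged 50 mm to the base's +x, 22 mm above the table; its free end, towards the base's -x, stands up and is pressed down
- pedal (a joint): angle of the pedal's tread: 0 up, 0.22 rad at its stop, where it lies level; a spring returns it; pressed 82 mm from the hinge it takes about 3 N to start and 7 N at the stop
- pedal_press (a point): point on the upper face of the tread 82 mm from the hinge, on the middle line; about 43 mm above the table when up, 25 mm at the stop
- pad1: thin black rubber pad, fixed, 90 mm (x) by 124 mm (y) by 2 mm; origin centre of the underside; slab1_a or slab1_b, if there is one, lies on it at the start, lengthwise along its y (within 0.3 rad)
- pad2: thin black rubber pad, fixed, 90 mm (x) by 124 mm (y) by 2 mm; origin centre of the underside; slab2_a or slab2_b, if there is one, lies on it at the start, lengthwise along its y (within 0.3 rad)
- pad3: thin black rubber pad, fixed, 90 mm (x) by 124 mm (y) by 2 mm; origin centre of the underside; slab3_a or slab3_b, if there is one, lies on it at the start, lengthwise along its y (within 0.3 rad)
- pad4: thin black rubber pad, fixed, 90 mm (x) by 124 mm (y) by 2 mm; origin centre of the underside; slab4_a or slab4_b, if there is one, lies on it at the start, lengthwise along its y (within 0.3 rad)
- pig: grey lead pig (bystander), a stepped cylinder 48 mm across and 55 mm high, 0.85 kg; origin centre of the underside
- wedge_block: frosted acrylic positioning block with a rib (bystander), 50 by 50 mm and 44 mm high; origin centre of the underside
- clip_box: zinc clip box with a sliding lid (bystander), 70 by 45 by 28 mm; origin centre of the underside
There are look-alikes about, which are no part of the job. What is shaped like the pedal_base but purple or red is not meant.

How it is judged:
On the way, in this order (a step that is already met when the one before it is completed fails the run):
1. the 100 mm slab (longest length, if there is one) lies lengthwise in the middle of the flat plate and the closed fingers press down on a corner of its left end (((x of slab1_a in the frame of plate between -0.05 and 0.05 m and y of slab1_a in the frame of plate between -0.04 and 0.04 m and z of slab1_a in the frame of plate between 0.015 and 0.028 m and angle between the x axis of slab1_a and the y axis of plate, either way round below 0.35 rad and ((x of plate_left in the frame of slab1_a above 0 m and x of the grasp point in the frame of slab1_a above 0.026 m) or (x of plate_left in the frame of slab1_a below 0 m and x of the grasp point in the frame of slab1_a below -0.026 m)) and (y of the grasp point in the frame of slab1_a above 0.008 m or y of the grasp point in the frame of slab1_a below -0.008 m) and contact force between slab1_a and the fingers above 1 N) or (x of slab1_b in the frame of plate between -0.05 and 0.05 m and y of slab1_b in the frame of plate between -0.04 and 0.04 m and z of slab1_b in the frame of plate between 0.015 and 0.028 m and angle between the x axis of slab1_b and the y axis of plate, either way round below 0.35 rad and ((x of plate_left in the frame of slab1_b above 0 m and x of the grasp point in the frame of slab1_b above 0.026 m) or (x of plate_left in the frame of slab1_b below 0 m and x of the grasp point in the frame of slab1_b below -0.026 m)) and (y of the grasp point in the frame of slab1_b above 0.008 m or y of the grasp point in the frame of slab1_b below -0.008 m) and contact force between slab1_b and the fingers above 1 N))), for 0.1 s.
2. the 100 mm slab (longest length, if there is one) lies lengthwise in the middle of the flat plate and the closed fingers press down on a corner of its right end (((x of slab1_a in the frame of plate between -0.05 and 0.05 m and y of slab1_a in the frame of plate between -0.04 and 0.04 m and z of slab1_a in the frame of plate between 0.015 and 0.028 m and angle between the x axis of slab1_a and the y axis of plate, either way round below 0.35 rad and ((x of plate_left in the frame of slab1_a above 0 m and x of the grasp point in the frame of slab1_a below -0.026 m) or (x of plate_left in the frame of slab1_a below 0 m and x of the grasp point in the frame of slab1_a above 0.026 m)) and (y of the grasp point in the frame of slab1_a above 0.008 m or y of the grasp point in the frame of slab1_a below -0.008 m) and contact force between slab1_a and the fingers above 1 N) or (x of slab1_b in the frame of plate between -0.05 and 0.05 m and y of slab1_b in the frame of plate between -0.04 and 0.04 m and z of slab1_b in the frame of plate between 0.015 and 0.028 m and angle between the x axis of slab1_b and the y axis of plate, either way round below 0.35 rad and ((x of plate_left in the frame of slab1_b above 0 m and x of the grasp point in the frame of slab1_b below -0.026 m) or (x of plate_left in the frame of slab1_b below 0 m and x of the grasp point in the frame of slab1_b above 0.026 m)) and (y of the grasp point in the frame of slab1_b above 0.008 m or y of the grasp point in the frame of slab1_b below -0.008 m) and contact force between slab1_b and the fingers above 1 N))), for 0.1 s.
3. the 88 mm slab (second length, if there is one) lies lengthwise in the middle of the flat plate and the closed fingers press down on a corner of its left end (((x of slab2_a in the frame of plate between -0.05 and 0.05 m and y of slab2_a in the frame of plate between -0.04 and 0.04 m and z of slab2_a in the frame of plate between 0.015 and 0.028 m and angle between the x axis of slab2_a and the y axis of plate, either way round below 0.35 rad and ((x of plate_left in the frame of slab2_a above 0 m and x of the grasp point in the frame of slab2_a above 0.02 m) or (x of plate_left in the frame of slab2_a below 0 m and x of the grasp point in the frame of slab2_a below -0.02 m)) and (y of the grasp point in the frame of slab2_a above 0.008 m or y of the grasp point in the frame of slab2_a below -0.008 m) and contact force between slab2_a and the fingers above 1 N) or (x of slab2_b in the frame of plate between -0.05 and 0.05 m and y of slab2_b in the frame of plate between -0.04 and 0.04 m and z of slab2_b in the frame of plate between 0.015 and 0.028 m and angle between the x axis of slab2_b and the y axis of plate, either way round below 0.35 rad and ((x of plate_left in the frame of slab2_b above 0 m and x of the grasp point in the frame of slab2_b above 0.02 m) or (x of plate_left in the frame of slab2_b below 0 m and x of the grasp point in the frame of slab2_b below -0.02 m)) and (y of the grasp point in the frame of slab2_b above 0.008 m or y of the grasp point in the frame of slab2_b below -0.008 m) and contact force between slab2_b and the fingers above 1 N))), for 0.1 s.
4. the 88 mm slab (second length, if there is one) lies lengthwise in the middle of the flat plate and the closed fingers press down on a corner of its right end (((x of slab2_a in the frame of plate between -0.05 and 0.05 m and y of slab2_a in the frame of plate between -0.04 and 0.04 m and z of slab2_a in the frame of plate between 0.015 and 0.028 m and angle between the x axis of slab2_a and the y axis of plate, either way round below 0.35 rad and ((x of plate_left in the frame of slab2_a above 0 m and x of the grasp point in the frame of slab2_a below -0.02 m) or (x of plate_left in the frame of slab2_a below 0 m and x of the grasp point in the frame of slab2_a above 0.02 m)) and (y of the grasp point in the frame of slab2_a above 0.008 m or y of the grasp point in the frame of slab2_a below -0.008 m) and contact force between slab2_a and the fingers above 1 N) or (x of slab2_b in the frame of plate between -0.05 and 0.05 m and y of slab2_b in the frame of plate between -0.04 and 0.04 m and z of slab2_b in the frame of plate between 0.015 and 0.028 m and angle between the x axis of slab2_b and the y axis of plate, either way round below 0.35 rad and ((x of plate_left in the frame of slab2_b above 0 m and x of the grasp point in the frame of slab2_b below -0.02 m) or (x of plate_left in the frame of slab2_b below 0 m and x of the grasp point in the frame of slab2_b above 0.02 m)) and (y of the grasp point in the frame of slab2_b above 0.008 m or y of the grasp point in the frame of slab2_b below -0.008 m) and contact force between slab2_b and the fingers above 1 N))), for 0.1 s.
5. the 76 mm slab (third length, if there is one) lies lengthwise in the middle of the flat plate and the closed fingers press down on a corner of its left end (((x of slab3_a in the frame of plate between -0.05 and 0.05 m and y of slab3_a in the frame of plate between -0.04 and 0.04 m and z of slab3_a in the frame of plate between 0.015 and 0.028 m and angle between the x axis of slab3_a and the y axis of plate, either way round below 0.35 rad and ((x of plate_left in the frame of slab3_a above 0 m and x of the grasp point in the frame of slab3_a above 0.014 m) or (x of plate_left in the frame of slab3_a below 0 m and x of the grasp point in the frame of slab3_a below -0.014 m)) and (y of the grasp point in the frame of slab3_a above 0.008 m or y of the grasp point in the frame of slab3_a below -0.008 m) and contact force between slab3_a and the fingers above 1 N) or (x of slab3_b in the frame of plate between -0.05 and 0.05 m and y of slab3_b in the frame of plate between -0.04 and 0.04 m and z of slab3_b in the frame of plate between 0.015 and 0.028 m and angle between the x axis of slab3_b and the y axis of plate, either way round below 0.35 rad and ((x of plate_left in the frame of slab3_b above 0 m and x of the grasp point in the frame of slab3_b above 0.014 m) or (x of plate_left in the frame of slab3_b below 0 m and x of the grasp point in the frame of slab3_b below -0.014 m)) and (y of the grasp point in the frame of slab3_b above 0.008 m or y of the grasp point in the frame of slab3_b below -0.008 m) and contact force between slab3_b and the fingers above 1 N))), for 0.1 s.
6. the 76 mm slab (third length, if there is one) lies lengthwise in the middle of the flat plate and the closed fingers press down on a corner of its right end (((x of slab3_a in the frame of plate between -0.05 and 0.05 m and y of slab3_a in the frame of plate between -0.04 and 0.04 m and z of slab3_a in the frame of plate between 0.015 and 0.028 m and angle between the x axis of slab3_a and the y axis of plate, either way round below 0.35 rad and ((x of plate_left in the frame of slab3_a above 0 m and x of the grasp point in the frame of slab3_a below -0.014 m) or (x of plate_left in the frame of slab3_a below 0 m and x of the grasp point in the frame of slab3_a above 0.014 m)) and (y of the grasp point in the frame of slab3_a above 0.008 m or y of the grasp point in the frame of slab3_a below -0.008 m) and contact force between slab3_a and the fingers above 1 N) or (x of slab3_b in the frame of plate between -0.05 and 0.05 m and y of slab3_b in the frame of plate between -0.04 and 0.04 m and z of slab3_b in the frame of plate between 0.015 and 0.028 m and angle between the x axis of slab3_b and the y axis of plate, either way round below 0.35 rad and ((x of plate_left in the frame of slab3_b above 0 m and x of the grasp point in the frame of slab3_b below -0.014 m) or (x of plate_left in the frame of slab3_b below 0 m and x of the grasp point in the frame of slab3_b above 0.014 m)) and (y of the grasp point in the frame of slab3_b above 0.008 m or y of the grasp point in the frame of slab3_b below -0.008 m) and contact force between slab3_b and the fingers above 1 N))), for 0.1 s.
7. the 64 mm slab (shortest length, if there is one) lies lengthwise in the middle of the flat plate and the closed fingers press down on a corner of its left end (((x of slab4_a in the frame of plate between -0.05 and 0.05 m and y of slab4_a in the frame of plate between -0.04 and 0.04 m and z of slab4_a in the frame of plate between 0.015 and 0.028 m and angle between the x axis of slab4_a and the y axis of plate, either way round below 0.35 rad and ((x of plate_left in the frame of slab4_a above 0 m and x of the grasp point in the frame of slab4_a above 0.008 m) or (x of plate_left in the frame of slab4_a below 0 m and x of the grasp point in the frame of slab4_a below -0.008 m)) and (y of the grasp point in the frame of slab4_a above 0.008 m or y of the grasp point in the frame of slab4_a below -0.008 m) and contact force between slab4_a and the fingers above 1 N) or (x of slab4_b in the frame of plate between -0.05 and 0.05 m and y of slab4_b in the frame of plate between -0.04 and 0.04 m and z of slab4_b in the frame of plate between 0.015 and 0.028 m and angle between the x axis of slab4_b and the y axis of plate, either way round below 0.35 rad and ((x of plate_left in the frame of slab4_b above 0 m and x of the grasp point in the frame of slab4_b above 0.008 m) or (x of plate_left in the frame of slab4_b below 0 m and x of the grasp point in the frame of slab4_b below -0.008 m)) and (y of the grasp point in the frame of slab4_b above 0.008 m or y of the grasp point in the frame of slab4_b below -0.008 m) and contact force between slab4_b and the fingers above 1 N))), for 0.1 s.
8. the 64 mm slab (shortest length, if there is one) lies lengthwise in the middle of the flat plate and the closed fingers press down on a corner of its right end (((x of slab4_a in the frame of plate between -0.05 and 0.05 m and y of slab4_a in the frame of plate between -0.04 and 0.04 m and z of slab4_a in the frame of plate between 0.015 and 0.028 m and angle between the x axis of slab4_a and the y axis of plate, either way round below 0.35 rad and ((x of plate_left in the frame of slab4_a above 0 m and x of the grasp point in the frame of slab4_a below -0.008 m) or (x of plate_left in the frame of slab4_a below 0 m and x of the grasp point in the frame of slab4_a above 0.008 m)) and (y of the grasp point in the frame of slab4_a above 0.008 m or y of the grasp point in the frame of slab4_a below -0.008 m) and contact force between slab4_a and the fingers above 1 N) or (x of slab4_b in the frame of plate between -0.05 and 0.05 m and y of slab4_b in the frame of plate between -0.04 and 0.04 m and z of slab4_b in the frame of plate between 0.015 and 0.028 m and angle between the x axis of slab4_b and the y axis of plate, either way round below 0.35 rad and ((x of plate_left in the frame of slab4_b above 0 m and x of the grasp point in the frame of slab4_b below -0.008 m) or (x of plate_left in the frame of slab4_b below 0 m and x of the grasp point in the frame of slab4_b above 0.008 m)) and (y of the grasp point in the frame of slab4_b above 0.008 m or y of the grasp point in the frame of slab4_b below -0.008 m) and contact force between slab4_b and the fingers above 1 N))), for 0.1 s.
9. with every slab sorted, the pedal is pressed down to its stop and held there for about a second (x of slab1_b in the frame of pile between -0.012 and 0.012 m and y of slab1_b in the frame of pile between -0.012 and 0.012 m and z of slab1_b in the frame of pile between -0.004 and 0.04 m and angle between each of slab1_b, slab2_a, slab3_a, slab4_b's own z axis and vertical below 0.06 rad and angle between the x axis of each of slab1_b, slab2_a, slab3_a, slab4_b and the y axis of detector, either way round below 0.2 rad and z of each of slab2_a, slab3_a, slab4_b in the frame of slab1_b above 0.004 m and x of slab2_a in the frame of pile between -0.012 and 0.012 m and y of slab2_a in the frame of pile between -0.012 and 0.012 m and z of slab2_a in the frame of pile between -0.004 and 0.04 m and z of each of slab3_a, slab4_b in the frame of slab2_a above 0.004 m and x of slab3_a in the frame of pile between -0.012 and 0.012 m and y of slab3_a in the frame of pile between -0.012 and 0.012 m and z of slab3_a in the frame of pile between -0.004 and 0.04 m and z of slab4_b in the frame of slab3_a above 0.004 m and x of slab4_b in the frame of pile between -0.012 and 0.012 m and y of slab4_b in the frame of pile between -0.012 and 0.012 m and z of slab4_b in the frame of pile between -0.004 and 0.04 m and x of slab1_a in the frame of tray between -0.06 and 0.06 m and y of slab1_a in the frame of tray between -0.06 and 0.06 m and z of slab1_a in the frame of tray between 0 and 0.06 m and x of slab2_b in the frame of tray between -0.06 and 0.06 m and y of slab2_b in the frame of tray between -0.06 and 0.06 m and z of slab2_b in the frame of tray between 0 and 0.06 m and x of slab3_b in the frame of tray between -0.06 and 0.06 m and y of slab3_b in the frame of tray between -0.06 and 0.06 m and z of slab3_b in the frame of tray between 0 and 0.06 m and x of slab4_a in the frame of tray between -0.06 and 0.06 m and y of slab4_a in the frame of tray between -0.06 and 0.06 m and z of slab4_a in the frame of tray between 0 and 0.06 m and value of joint pedal above 0.195 rad), for 0.7 s.
At the end, for the whole second after the job is handed in: flat slabs level on the pile, centred within 12 mm in x and y and within 0.2 rad of the detector's y, each shorter slab above each longer; twisted slabs in the tray (centre within 60 mm in x and y, under 60 mm high); all at rest, pedal up (under 0.04 rad) (x of slab1_b in the frame of pile between -0.012 and 0.012 m and y of slab1_b in the frame of pile between -0.012 and 0.012 m and z of slab1_b in the frame of pile between -0.004 and 0.04 m and angle between each of slab1_b, slab2_a, slab3_a, slab4_b's own z axis and vertical below 0.06 rad and angle between the x axis of each of slab1_b, slab2_a, slab3_a, slab4_b and the y axis of detector, either way round below 0.2 rad and z of each of slab2_a, slab3_a, slab4_b in the frame of slab1_b above 0.004 m and x of slab2_a in the frame of pile between -0.012 and 0.012 m and y of slab2_a in the frame of pile between -0.012 and 0.012 m and z of slab2_a in the frame of pile between -0.004 and 0.04 m and z of each of slab3_a, slab4_b in the frame of slab2_a above 0.004 m and x of slab3_a in the frame of pile between -0.012 and 0.012 m and y of slab3_a in the frame of pile between -0.012 and 0.012 m and z of slab3_a in the frame of pile between -0.004 and 0.04 m and z of slab4_b in the frame of slab3_a above 0.004 m and x of slab4_b in the frame of pile between -0.012 and 0.012 m and y of slab4_b in the frame of pile between -0.012 and 0.012 m and z of slab4_b in the frame of pile between -0.004 and 0.04 m and x of slab1_a in the frame of tray between -0.06 and 0.06 m and y of slab1_a in the frame of tray between -0.06 and 0.06 m and z of slab1_a in the frame of tray between 0 and 0.06 m and x of slab2_b in the frame of tray between -0.06 and 0.06 m and y of slab2_b in the frame of tray between -0.06 and 0.06 m and z of slab2_b in the frame of tray between 0 and 0.06 m and x of slab3_b in the frame of tray between -0.06 and 0.06 m and y of slab3_b in the frame of tray between -0.06 and 0.06 m and z of slab3_b in the frame of tray between 0 and 0.06 m and x of slab4_a in the frame of tray between -0.06 and 0.06 m and y of slab4_a in the frame of tray between -0.06 and 0.06 m and z of slab4_a in the frame of tray between 0 and 0.06 m and linear speed of each of slab1_a, slab1_b, slab2_a, slab2_b, slab3_a, slab3_b, slab4_a, slab4_b below 0.02 m/s and value of joint pedal below 0.04 rad); the robot touches nothing.
It fails at once if the pig, the positioning block or the clip box is shoved more than 40 mm or tipped over (distance of any of pig, wedge_block, clip_box from where it was at the start of the episode above 0.04 m or angle between any of pig, wedge_block, clip_box's own z axis and vertical above 0.6 rad).
Of slab1_a, slab1_b only 1 to 1 are there at a start; the rules pass over those that are not, and their reading is None.
Of slab2_a, slab2_b, torch only 1 to 1 are there at a start; the rules pass over those that are not, and their reading is None.
Of slab3_a, slab3_b only 1 to 1 are there at a start; the rules pass over those that are not, and their reading is None.
Of slab4_a, slab4_b, badge only 1 to 1 are there at a start; the rules pass over those that are not, and their reading is None.
At some moment in a run one of slab1_a, slab1_b, slab2_a, slab2_b, slab3_a, slab3_b, slab4_a, slab4_b may be knocked a few centimetres aside while the robot is not near it.
Once in a run the grip may slacken for a moment while it holds something.
It also fails if it takes over 210 s, if anything falls off the work surface, if the arm or the gripper's body presses on something with over 40 N, if the wrist force passes 120 N, or if a joint passes its speed limit or range.

## Working session

There is one attempt and no reset: what is moved stays moved. The work goes in short steps, each a Python script; the robot and the scene stay as the last script left them, time stands still between calls to the robot, and variables do not carry over. Pictures are saved under pics/ and viewed, and the job is handed in when it is done.

```bash
ls -la; mkdir -p pics
cat > look.py <<'E'
import cv2
from bench import *
E
python3 - <<'E'
from bench import *
import cv2,numpy as np
for n in("top","side"):
    p=get_image(n); cv2.imwrite(f"pics/{n}0.png",p["color"]); print(n,p["intrinsics"],p["D"],p["pose"],p["shot"])
    for l in ["slab1_a","slab2_a","slab3_a","slab4_a","plate","detector","pile","tray","pedal_base","pedal_press","pad1","pad2","pad3","pad4","pig","wedge_block","clip_box"]:
        m=mark_of(p,l)
        print(l,[(round(d["conf"],2),[round(d["centre"][0]*640),round(d["centre"][1]*400)]) for d in m][:5])
print(get_time(),get_ee_pos(),get_orientation(),pinch_z,get_wrist_force())
E
```

```text
total 12
drwxr-xr-x  3 agent agent 4096 Dec  7 13:57 .
drwxr-xr-x 23 root  root  4096 Dec  7 13:57 ..
drwxr-xr-x  2 agent agent 4096 Dec  7 13:57 pics
top [[390.694798     0.         319.81277406]
 [  0.         390.694798   196.97983052]
 [  0.           0.           1.        ]] [0.01116463 0.         0.         0.         0.        ] [[ 2.24997007e-02  9.90329715e-01 -1.36897109e-01  3.48579828e-01]
 [-9.99743517e-01  2.26412723e-02 -5.23057917e-04 -1.64366042e-02]
 [ 2.58152492e-03  1.36873766e-01  9.90585134e-01  1.15489824e+00]
 [ 0.00000000e+00  0.00000000e+00  0.00000000e+00  1.00000000e+00]] 1
slab1_a [(0.79, [169, 195])]
slab2_a [(0.58, [178, 198])]
slab3_a [(0.84, [243, 159]), (0.25, [315, 144])]
slab4_a [(0.97, [452, 197]), (0.59, [393, 171])]
plate [(0.67, [314, 214]), (0.34, [392, 169])]
detector [(0.77, [236, 221])]
pile [(0.66, [234, 221])]
tray [(0.76, [396, 225])]
pedal_base [(0.83, [433, 308]), (0.73, [388, 165]), (0.64, [476, 136]), (0.19, [360, 117]), (0.17, [280, 207])]
pedal_press [(0.93, [484, 141]), (0.9, [395, 169]), (0.7, [443, 319]), (0.22, [424, 134])]
pa
[... 1244 characters left out ...]
77, [332, 118]), (0.58, [327, 165]), (0.26, [360, 185])]
pad1 [(0.69, [259, 314]), (0.69, [275, 203]), (0.69, [305, 266]), (0.68, [255, 253]), (0.66, [361, 145])]
pad2 [(0.69, [259, 314]), (0.69, [275, 203]), (0.69, [305, 266]), (0.68, [255, 253]), (0.66, [361, 145])]
pad3 [(0.69, [259, 314]), (0.69, [275, 203]), (0.69, [305, 266]), (0.68, [255, 253]), (0.66, [361, 145])]
pad4 [(0.69, [259, 314]), (0.69, [275, 203]), (0.69, [305, 266]), (0.68, [255, 253]), (0.66, [361, 145])]
pig [(0.46, [238, 219])]
wedge_block [(0.76, [304, 146])]
clip_box [(0.64, [276, 174])]
1.8 [0.23461362 0.57932306 0.23130549] [6.00720347e-01 3.08358346e+00 1.74858512e-05] -0.0187 [ 0.48822208  0.38978693 -0.284706  ]
```

View pics/top0.png

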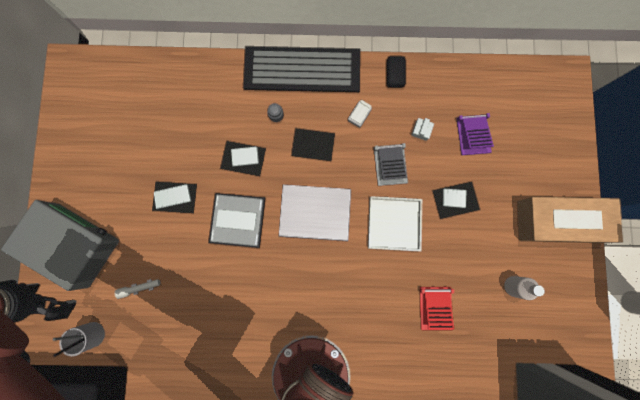

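View pics/side0.png

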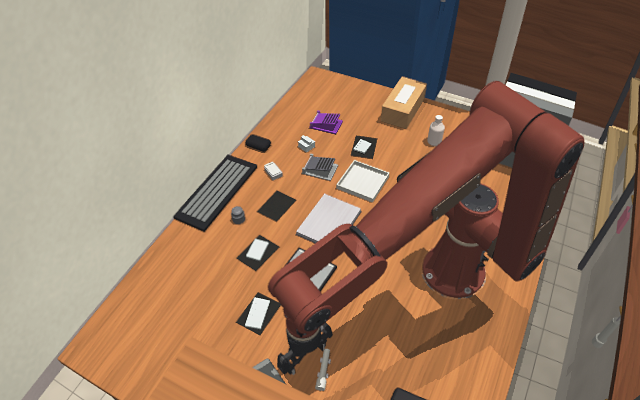

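Run:
```python
import cv2
im=cv2.imread("pics/top0.png")[90:350,120:520]
cv2.imwrite("pics/top0z.png",cv2.resize(im,(800,520),interpolation=cv2.INTER_CUBIC))
```

```text
(no output)
```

View pics/top0z.png

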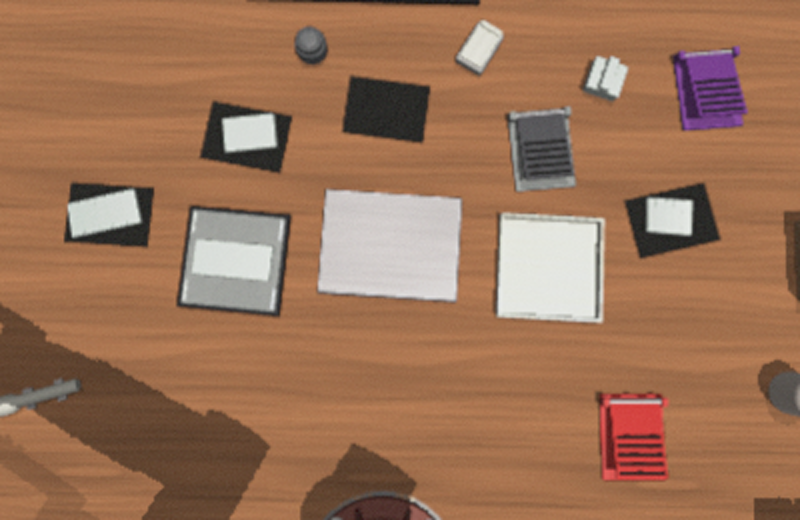

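Top view: the left pad holds the longest slab (172,197), the upper-left pad a shorter one (245,157), the pad at (313,144) is empty, and the right pad holds a small slab (455,198). The grey pedal is at (391,163), with detector, plate and tray at (237,220), (315,212) and (395,223). Next I'll measure them.

```bash
cat > h.py <<'E'
from bench import *
import cv2,numpy as np,math
from scipy.spatial.transform import Rotation as R
def w2p(P,p):
    T=np.linalg.inv(p["pose"]); q=(T[:3,:3]@np.atleast_2d(P).T).T+T[:3,3]
    q=q*[1,-1,-1]
    return cv2.projectPoints(q.reshape(-1,1,3),np.zeros(3),np.zeros(3),np.array(p["intrinsics"]),np.array(p["D"],float))[0].reshape(-1,2)
def p2w(uv,z,p):
    n=cv2.undistortPoints(np.array(uv,float).reshape(-1,1,2),np.array(p["intrinsics"]),np.array(p["D"],float)).reshape(-1,2)
    d=np.c_[n[:,0],-n[:,1],-np.ones(len(n))]@p["pose"][:3,:3].T
    c=p["pose"][:3,3]; t=(z-c[2])/d[:,2]
    return (c+d*t[:,None])[:,:2]
def rect(p,win,z,mask):
    """rectangle of biggest blob of mask(bgr float) in window [u0,v0,u1,v1] upsampled; world centre,(long,short),angle of long axis"""
    u0,v0,u1,v1=win; k=4
    im=cv2.resize(p["color"][v0:v1,u0:u1].astype(np.float32),None,fx=k,fy=k,interpolation=cv2.INTER_LINEAR)
    m=mask(im).astype(np.uint8)
    cs=cv2.findContours(m,cv2.RETR_EXTERNAL,cv2.CHAIN_APPROX_NONE)[0]
    c=max(cs,key=cv2.contourArea).reshape(-1,2)
    c=cv2.convexHull(c).reshape(-1,2)
    uv=(c+0.5)/k-0.5+[u0,v0]
    w=p2w(uv,z,p)
    (cx,cy),(a,b),ang=cv2.minAreaRect((w*1000).astype(np.float32)) 
    ang=math.radians(ang)
    if b>a: a,b,ang=b,a,ang+math.pi/2
    ang=(ang)%math.pi  # long axis angle from world x
    return np.array([cx,cy])/1000,(a,b),ang
white=lambda t:(lambda im:im.min(axis=2)>t)
dark=lambda t:(lambda im:im.max(axis=2)<t)
def down(alpha):
    phi=(alpha+math.pi/2)/2
    return np.array([math.cos(phi),math.sin(phi),0])*math.pi
E
python3 - <<'E'
from h import *
p=get_image("top"); im=p["color"]; cv2.imwrite("pics/t1.png",im)
for u,v in [(172,197),(245,157),(455,198),(237,219),(300,200),(165,205),(260,150),(237,200),(395,223)]: print(u,v,im[v,u])
for n,w,z in [("s1",(145,175,205,220),.010),("s3",(215,135,275,180),.010),("s4",(425,175,485,225),.010),("base",(216,206,258,232),.023)]:
    for t in(150,190): print(n,t,rect(p,w,z,white(t)))
print("plate",rect(p,(268,178,362,248),.020,lambda i:(i[...,0]>130)))
print("tray",rect(p,(360,188,430,258),.022,lambda i:(i[...,0]>130)))
print("det",rect(p,(203,185,272,253),.015,lambda i:(abs(i[...,2]-i[...,0])<25)))
for n,w in [("p1",(145,175,205,220)),("p3",(215,135,275,180)),("p2",(285,120,345,168)),("p4",(425,175,485,225))]:
    print(n,rect(p,w,.002,lambda i:(abs(i[...,2]-i[...,0])<25)))
print("ped",rect(p,(368,138,416,188),.0,lambda i:(abs(i[...,2]-i[...,0])<25)))
print([ (d["conf"],p2w([[d["centre"][0]*640,d["centre"][1]*400]],.043,p)) for d in mark_of(p,"pedal_press")])
E
```

```text
172 197 [209 215 208]
245 157 [217 221 217]
455 198 [219 225 221]
237 219 [219 224 221]
300 200 [202 205 210]
165 205 [209 214 208]
260 150 [35 36 38]
237 200 [157 162 160]
395 223 [223 230 229]
s1 150 (array([0.49986694, 0.42221127]), (100.8775634765625, 51.402706146240234), 1.8120323825531082)
s1 190 (array([0.499625  , 0.42229724]), (98.64776611328125, 47.3477897644043), 1.8169595301753774)
s3 150 (array([0.6262287 , 0.21356981]), (76.55763244628906, 51.442481994628906), 1.7061476525817285)
s3 190 (array([0.6261424 , 0.21379178]), (73.7213363647461, 47.19428634643555), 1.7042641818350404)
s4 150 (array([ 0.51378058, -0.41355469]), (64.76593780517578, 51.3509521484375), 1.5183019596000178)
s4 190 (array([ 0.51333295, -0.41382617]), (61.6548957824707, 48.12090301513672), 1.5338186013752553)
base 150 (array([0.43666479, 0.22449036]), (123.04586791992188, 74.82292938232422), 1.593490745307251)
base 190 (array([0.43401218, 0.22713925]), (112.7514877319336, 50.28571701049805), 1.494514072111212)
plate (array([ 0.4613187 , -0.00227568]), (202.89877319335938, 152.6812286376953), 1.5251145919845495)
tray (array([ 0.43366647, -0.23627487]), (153.29220581054688, 153.01673889160156), 1.538080990699927)
det (array([0.43382364, 0.22499171]), (148.44595336914062, 147.7301025390625), 1.4987301224329164)
p1 (array([0.49839862, 0.41753339]), (123.15677642822266, 87.18455505371094), 1.5203198367579707)
p3 (array([0.62156042, 0.21950063]), (120.8915023803711, 87.7748794555664), 1.4041677968688733)
p2 (array([0.6690957, 0.0093769]), (120.96045684814453, 86.31626892089844), 1.4615890120803987)
p4 (array([ 0.50920105, -0.41958197]), (120.97782897949219, 86.8437271118164), 1.8200037396831765)
ped (array([ 0.61353687, -0.22851208]), (122.17603302001953, 96.0271987915039), 0.11335381491985913)
[(0.9, array([[ 0.68418668, -0.48700517]])), (0.71, array([[ 0.59635299, -0.22493162]])), (0.69, array([[ 0.16874586, -0.35480571]]))]
```

```bash
cat >> h.py <<'E'
def probe(xy,rot,z0,zmin,f=2.0,step=0.001,vel=0.03):
    """lower till contact force; returns z"""
    move_linear([*xy,z0],rot,vel=0.15); dwell(0.1); b=get_wrist_force()[2]; z=z0; log=[]
    while z>zmin:
        z-=step; move_linear([*xy,z],rot,vel=vel); F=get_wrist_force()[2]-b; log.append((round(get_ee_pos()[2]*1000,1),round(F,2)))
        if abs(F)>f: break
    return z,log
E
python3 - <<'E'
from h import *
t0=get_time()
a=1.813-math.pi/2
grip(0.6,40); print(get_gripper_width())
move_pose([0.40,0.42,0.06],down(a)); print(get_time()-t0,get_ee_pos())
z,l=probe((0.40,0.42),down(a),0.016,-0.004); print(z,l,get_time()-t0)
move_linear([.40,.42,.05],vel=.2)
print(get_time()-t0, get_wrist_force())
E
```

```text
0.5969971261110022
1.5417 [0.40044888 0.4212417  0.06106522]
-0.004000000000000007 [(np.float64(15.8), np.float64(-0.64)), (np.float64(14.0), np.float64(-1.0)), (np.float64(12.9), np.float64(-0.61)), (np.float64(11.9), np.float64(0.18)), (np.float64(10.9), np.float64(-0.16)), (np.float64(9.9), np.float64(-0.07)), (np.float64(8.9), np.float64(-0.44)), (np.float64(7.9), np.float64(-0.52)), (np.float64(6.9), np.float64(-0.31)), (np.float64(5.9), np.float64(0.32)), (np.float64(4.9), np.float64(-0.38)), (np.float64(3.9), np.float64(0.04)), (np.float64(2.9), np.float64(-1.26)), (np.float64(1.9), np.float64(-1.07)), (np.float64(0.9), np.float64(-0.19)), (np.float64(-0.1), np.float64(-0.74)), (np.float64(-1.1), np.float64(-0.76)), (np.float64(-2.1), np.float64(-0.19)), (np.float64(-3.1), np.float64(-0.58)), (np.float64(-3.2), np.float64(4.25))] 7.0832999999999995
7.5 [ 0.25228192  0.45789991 -0.40250518]
```

```bash
cat >> h.py <<'E'
def seg(win,z,t=150):
    p=get_image("top"); return rect(p,win,z,white(t)),p
def pick(c,ang,zt,opening=0.85,lift=0.08):
    """c slab centre, ang long axis, zt TCP z at grasp"""
    r=down(ang-math.pi/2)
    grip(opening,40)
    move_pose([*c,zt+0.06],r)
    move_linear([*c,zt],r,vel=0.1); dwell(0.15)
    grip(0.0,40); g=get_gripper_width()
    move_linear([*c,zt+lift],r,vel=0.15)
    print("picked width",g,get_gripper_width(),"t",get_time())
def place(c,ang,zt,hop=0.07,opening=0.75,up=True):
    r=down(ang-math.pi/2)
    move_pose([*c,zt+hop],r)
    print("before lowering width",get_gripper_width())
    move_linear([*c,zt+0.01],r,vel=0.12)
    move_linear([*c,zt],r,vel=0.03); dwell(0.25)
    print("at",get_ee_pos(),"F",get_wrist_force())
    grip(opening); dwell(0.1)
    if up: move_linear([*c,zt+0.06],r,vel=0.15)
    print("t",get_time())
E
python3 - <<'E'
from h import *
(c,s,a),p=seg((145,175,205,220),.010); print(c,s,a)
pick(c,a,0.0)
p=get_image("top"); cv2.imwrite("pics/t2.png",p["color"])
print(get_wrist_force())
E
```

```text
[0.50509106 0.40079401] (57.499332427978516, 51.94482421875) 1.818725022885775
picked width 0.5645983430905682 0.5737260367296332 t 12.2167
[-0.27832144 -0.36000615  0.10388733]
```

View pics/t2.png

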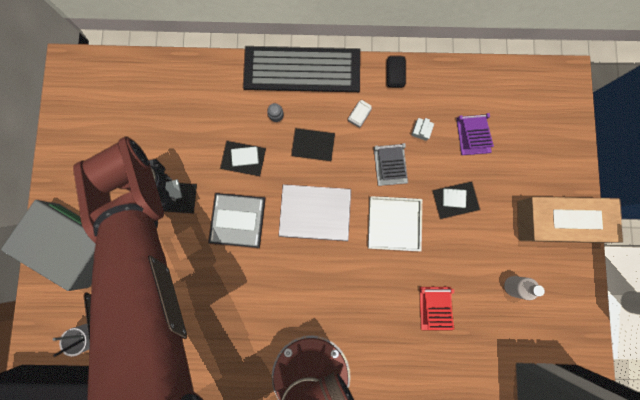

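The arm was hiding part of the slab, so I gripped it about 22 mm off centre. The offset is known, so I'll allow for it when placing, and move the arm clear before measuring from now on.

Run:
```python
from h import *
pa=1.525; d=np.array([math.cos(pa),math.sin(pa)]); pc=np.array([.4613,-.0023])
place(pc-0.022*d,pa,0.019)
# clear view
q=get_joint_positions(); q=np.array(q); q[0]+=0.75; movej(q)
p=get_image("top"); cv2.imwrite("pics/t3.png",p["color"]); cv2.imwrite("pics/t3z.png",cv2.resize(p["color"][170:260,260:370],None,fx=6,fy=6,interpolation=cv2.INTER_CUBIC))
p=get_image("side"); cv2.imwrite("pics/s3.png",p["color"])
print(get_time(), get_joint_positions(),get_wrist_force())
```

```text
before lowering width 0.5702181835465283
at [ 0.46062027 -0.02436051  0.01917166] F [ 1.60323747 -0.08552232  0.23323329]
t 16.175
17.55 [ 5.42662048e-01  6.40709864e-02  2.10475739e+00 -3.22392709e-04
  9.72907023e-01 -1.59312723e-01] [-0.29931404 -0.47670914  0.77794364]
```

View pics/t3.png

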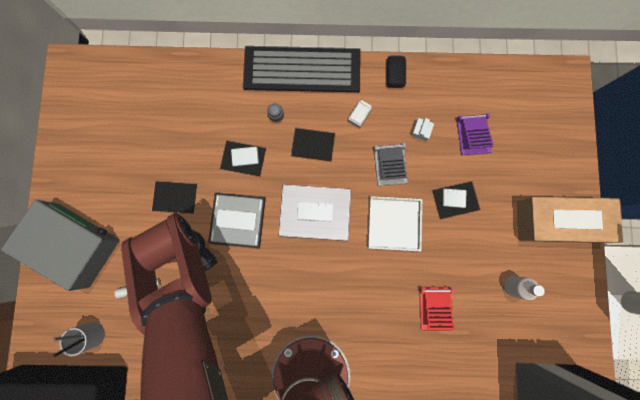

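View pics/t3z.png

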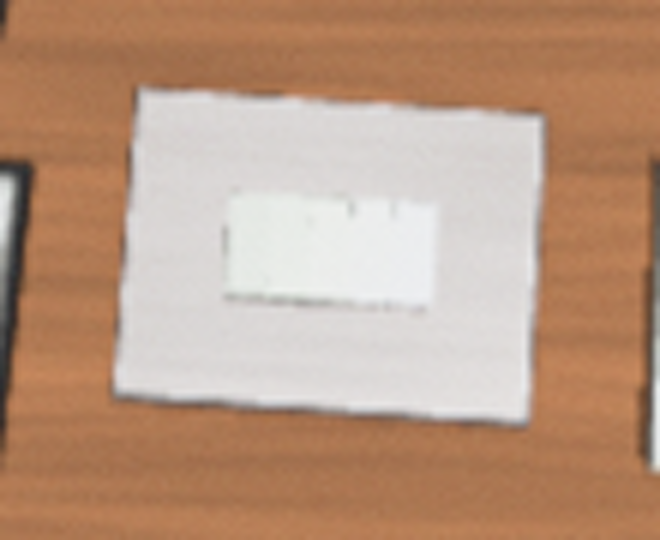

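View pics/s3.png

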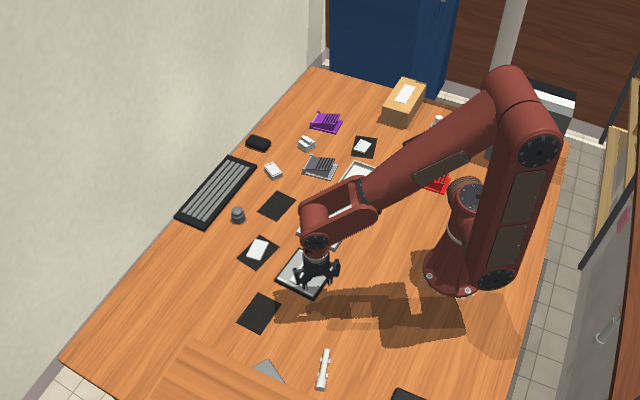

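```bash
cat >> h.py <<'E'
def onplate(p):
    return rect(p,(285,192,350,236),.028,lambda i:(i[...,1]-i[...,2]>-2)&(i[...,1]>195))
def away(j=0.75):
    q=np.array(get_joint_positions()); q[0]=j; movej(q)
def snap(name):
    p=get_image("top"); cv2.imwrite(f"pics/{name}.png",cv2.resize(p["color"][170:260,260:370],None,fx=6,fy=6,interpolation=cv2.INTER_CUBIC))
    np.save(f"pics/{name}.npy",p["color"]); return p
def press(xy,rot,ztop=0.028,f=4.0):
    """press closed fingers; log z at contact"""
    move_pose([*xy,ztop+0.03],rot) if np.linalg.norm(get_ee_pos()[:2]-xy)>0.1 else move_linear([*xy,ztop+0.03],rot,vel=0.2)
    move_linear([*xy,ztop+0.009],rot,vel=0.1); dwell(0.15); b=np.mean([get_wrist_force()[2] for _ in range(3)])
    z=ztop+0.009; log=[]
    while z>ztop-0.008:
        z-=0.001; move_linear([*xy,z],rot,vel=0.04); F=get_wrist_force()[2]-b
        log.append((round(float(get_ee_pos()[2])*1000,1),round(float(F),1)))
        if F>f: break
    dwell(0.25); print("held F",round(float(get_wrist_force()[2]-b),1),"z",get_ee_pos()[2],log)
    move_linear([*xy,ztop+0.03],rot,vel=0.15)
def test(c,ang,L,tag):
    d=np.array([math.cos(ang),math.sin(ang)]); n=np.array([-d[1],d[0]])
    if d[1]<0: d=-d
    rot=down(ang-math.pi/2); e=L/2-0.011
    grip(0.0)
    for k,s in (("L",1),("R",-1)):
        for m in (1,-1):
            press(c+s*e*d+m*0.014*n,rot)
        away(); snap(f"{tag}{k}"); print(k,get_time())
E
python3 - <<'E'
from h import *
p=get_image("top"); c,s,a=onplate(p); print(c,s,a)
snap("s1_0")
test(c,a,.1,"s1")
E
```

```text
[ 0.46339264 -0.00167664] (104.93238830566406, 55.45588302612305) 1.5396999263265865
held F 6.0 z 0.028556463550643375 [(36.3, 0.0), (34.9, -0.1), (33.9, 0.5), (32.9, 0.1), (31.9, 0.6), (30.9, 0.8), (29.9, -0.0), (28.9, 0.0), (28.6, 5.9)]
held F 11.6 z 0.028369654536030003 [(36.3, -0.4), (35.0, 0.6), (33.9, -0.3), (32.9, -0.4), (31.9, -0.5), (30.9, 0.1), (29.9, -1.4), (29.0, 0.0), (28.6, 3.9), (28.4, 11.0)]
L 28.0917
held F 10.9 z 0.028335499945246867 [(36.3, -0.1), (35.0, -0.7), (33.9, -0.3), (32.9, -0.9), (31.9, -1.9), (30.9, -0.5), (29.9, -0.7), (29.0, -0.8), (28.5, 3.2), (28.3, 10.7)]
held F 5.2 z 0.028509844010486406 [(36.3, -0.1), (35.0, 0.3), (33.9, 0.5), (32.9, 0.4), (31.9, -0.4), (30.9, 0.4), (29.9, 0.1), (29.0, 0.3), (28.5, 5.7)]
R 38.6833
```

```bash
cat > cmp.py <<'E'
import numpy as np,cv2,sys
t=sys.argv[1]
A=[np.load(f"pics/{t}{k}.npy")[170:260,260:370] for k in("_0","L","R")]
rows=[cv2.resize(x,None,fx=3.5,fy=3.5,interpolation=cv2.INTER_NEAREST) for x in A[:2]]
st=lambda x:cv2.resize(np.clip((x.astype(float)-190)*5,0,255).astype(np.uint8),None,fx=3.5,fy=3.5,interpolation=cv2.INTER_NEAREST)
df=lambda a,b:cv2.resize(np.clip(128+4*(a.astype(float)-b),0,255).astype(np.uint8),None,fx=2.3,fy=2.3)
top=np.hstack([cv2.resize(st(x),(266,218)) for x in A]); bot=np.hstack([cv2.resize(x,(266,218)) for x in (df(A[1],A[0]),df(A[2],A[1]),df(A[2],A[0]))])
cv2.imwrite(f"pics/{t}_cmp.png",np.vstack([top,bot]))
for x in A: print([int(x[40:46,c:c+3].mean()) for c in range(39,71,4)])
E
python3 cmp.py s1
```

```text
[231, 232, 233, 235, 235, 236, 236, 237]
[229, 230, 232, 234, 234, 235, 235, 236]
[229, 230, 232, 233, 234, 235, 235, 236]
```

View pics/s1_cmp.png

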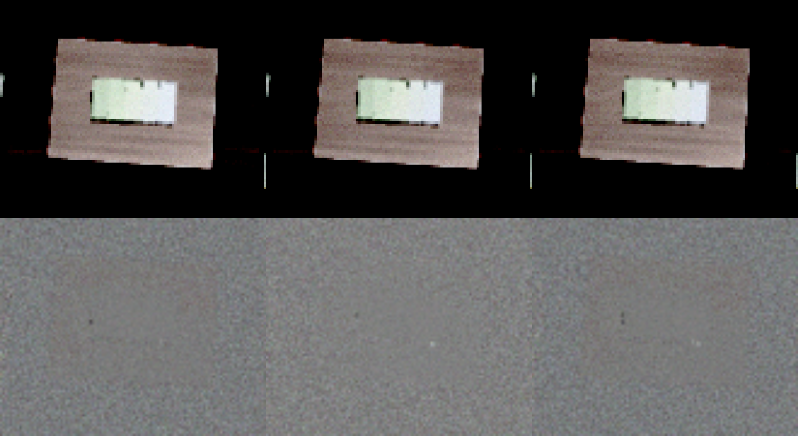

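Run:
```python
import cv2,numpy as np
from h import *
a=cv2.imread("pics/t1.png")
st=lambda x,k=6:cv2.resize(np.clip((x.astype(float)-185)*4.5,0,255).astype(np.uint8),None,fx=k,fy=k,interpolation=cv2.INTER_NEAREST)
rows=[st(a[180:215,150:200]),st(a[140:175,220:270]),st(a[180:215,430:480]),st(a[203:238,212:262])]
b=np.load("pics/s1R.npy"); rows.append(st(b[195:230,290:340])); rows.append(st(b[180:215,430:480]))
cv2.imwrite("pics/cmp2.png",cv2.resize(np.vstack([np.hstack(rows[:3]),np.hstack(rows[3:])]),(800,373)))
# flat-shading numbers along length
p={"color":b}
P=get_image("top")
for nm,img,c,ang,L,z in [("s1@pad",a,(.4999,.4222),1.813,.1,.01),("s3@pad",a,(.6262,.2137),1.705,.076,.01),("s4",a,(.5136,-.4137),1.526,.064,.01),("base",a,(.4339,.2265),1.497,.112,.023),("s1@plate",b,(.4626,-.0017),1.53,.1,.028)]:
    d=np.array([math.cos(ang),math.sin(ang)]);n=np.array([d[1],-d[0]])
    for m in (-.012,.012):
        pts=[[*(np.array(c)+s*L*d+m*n),z] for s in np.linspace(-.38,.38,7)]
        uv=w2p(np.array(pts),P); v=[cv2.getRectSubPix(img,(5,3),tuple(map(float,q))).reshape(-1,3).mean(0) for q in uv]
        print(nm,m,[f"{x[0]:.0f}/{x[2]:.0f}" for x in v])
```

```text
s1@pad -0.012 ['216/215', '213/213', '212/212', '210/210', '208/208', '207/206', '205/204']
s1@pad 0.012 ['215/215', '213/213', '212/212', '210/210', '208/207', '207/207', '205/205']
s3@pad -0.012 ['216/216', '217/217', '217/217', '216/216', '216/216', '216/216', '215/214']
s3@pad 0.012 ['215/215', '216/216', '216/216', '215/216', '215/215', '215/215', '213/213']
s4 -0.012 ['220/221', '222/224', '221/222', '220/220', '218/219', '216/217', '211/212']
s4 0.012 ['219/220', '221/222', '220/221', '218/219', '217/217', '214/214', '209/209']
base -0.012 ['221/222', '220/221', '220/220', '219/220', '218/219', '218/218', '218/217']
base 0.012 ['221/221', '220/221', '219/220', '219/219', '218/218', '218/217', '217/217']
s1@plate -0.012 ['238/235', '236/234', '235/234', '234/234', '232/233', '230/231', '228/228']
s1@plate 0.012 ['238/235', '236/234', '234/234', '233/234', '229/230', '230/230', '227/228']
```

View pics/cmp2.png

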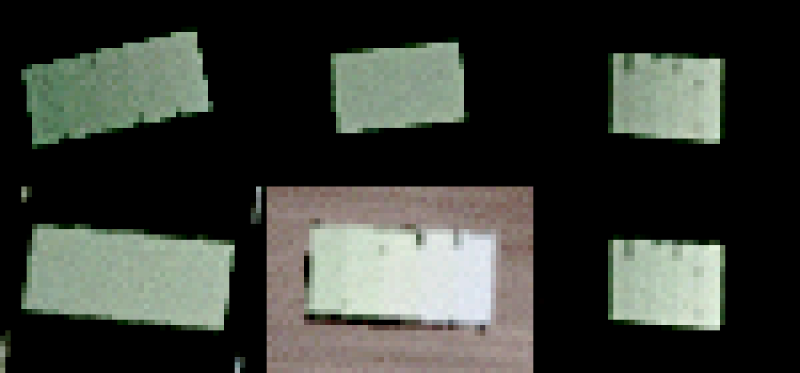

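Slab 1 and slab 4 show a banded shading gradient that the base slab and slab 3 lack, which suggests a twist. But pictures taken after pressing show no change, so I'll take pictures while holding each corner down.

```bash
cat >> h.py <<'E'
def hold(c,ang,L,tag,ends=(-1,),ztop=0.028,e=None):
    d=np.array([math.cos(ang),math.sin(ang)]); n=np.array([-d[1],d[0]])
    if d[1]<0: d=-d
    rot=down(ang-math.pi/2); e=L/2-0.008
    grip(0.0)
    for s in ends:
      for m in (1,-1):
        xy=c+s*e*d+m*0.019*n
        move_pose([*xy,ztop+0.03],rot); move_linear([*xy,ztop-0.0015],rot,vel=0.08); dwell(0.3)
        print(s,m,"F",get_wrist_force(),get_ee_pos()[2])
        for cam in("top","side"):
            p=get_image(cam); cv2.imwrite(f"pics/{tag}_{cam}_{s}_{m}.png",p["color"])
        move_linear([*xy,ztop+0.03],rot,vel=0.15)
E
python3 - <<'E'
from h import *
hold(np.array([.4626,-.0017]),1.53,.1,"h1")
away(); print(get_time())
a=[cv2.imread(f"pics/h1_top_-1_{m}.png")[150:270,240:390] for m in(1,-1)]
b=[cv2.imread(f"pics/h1_side_-1_{m}.png")[150:290,260:410] for m in(1,-1)]
cv2.imwrite("pics/h1.png",cv2.resize(np.vstack([np.hstack(a),np.hstack([x[:120] for x in b])]),(800,600),interpolation=cv2.INTER_CUBIC))
E
```

```text
-1 1 F [-4.41413616  1.36444574 16.39209458] 0.028113422815313843
-1 -1 F [-6.41587284  1.20370609 20.94632649] 0.02812929534519188
45.1167
```

View pics/h1.png

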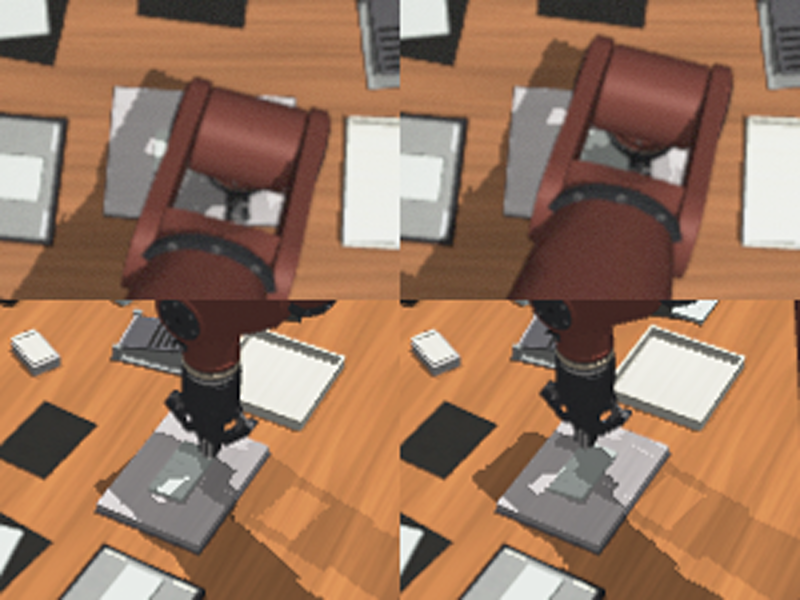

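Run:
```python
import cv2,numpy as np
b=[cv2.imread(f"pics/h1_side_-1_{m}.png")[195:240,300:350] for m in(1,-1)]
b=[cv2.resize(np.clip(x.astype(float)*1.3,0,255).astype(np.uint8),(400,360),interpolation=cv2.INTER_CUBIC) for x in b]
cv2.imwrite("pics/h1b.png",np.hstack(b))
```

```text
(no output)
```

View pics/h1b.png

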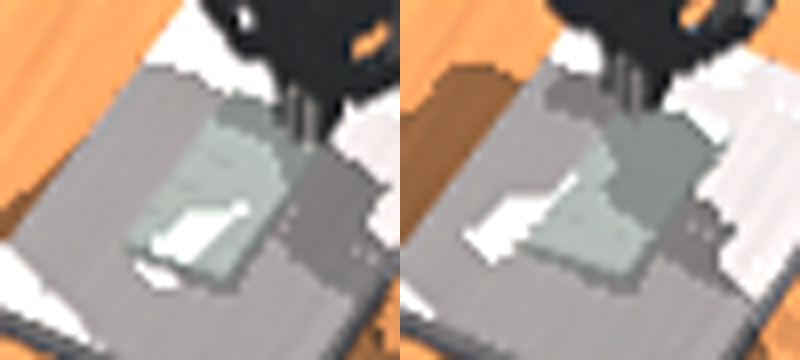

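Run:
```python
from h import *
away(-0.9)
ps=[get_image("side")["color"].astype(float) for _ in range(4)]
m=np.mean(ps,0); cv2.imwrite("pics/s5.png",m.astype(np.uint8))
x=cv2.resize(m[185:260,290:375],(800,706),interpolation=cv2.INTER_CUBIC)
cv2.imwrite("pics/s5z.png",np.clip((x-60)*1.25,0,255)[:600].astype(np.uint8)); print(get_time())
```

```text
47.825
```

View pics/s5z.png

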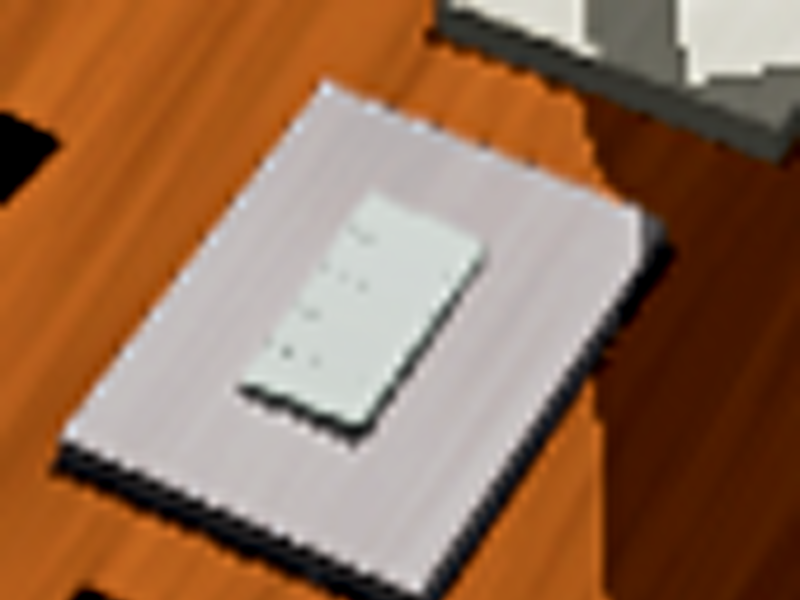

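The pressed heights match at all four corners (about 28.5 mm), but the shading says twisted. A discriminating check is the slab's centre: a twisted slab stands about 1.5 mm proud there and can't tip away.

Run:
```python
from h import *
c=np.array([.4626,-.0017]); rot=down(1.53-math.pi/2)
press(c,rot); 
d=np.array([math.cos(1.53),math.sin(1.53)]);
for s in(.04,-.04): press(c+s*d,rot)
press(np.array([.4626,-.075]),rot,ztop=0.020)
print(get_time())
away(); snap("s1C")
```

```text
held F 5.2 z 0.029420613159204273 [(36.3, -0.4), (35.0, -0.7), (33.9, -0.4), (32.9, 0.4), (31.9, -0.6), (30.9, -0.1), (29.9, -0.5), (29.5, 4.4)]
held F 5.7 z 0.028507698168689855 [(36.3, 1.1), (35.0, -0.4), (33.9, 0.5), (32.9, 0.7), (31.9, 0.4), (30.9, 0.9), (29.9, 0.7), (29.0, 0.6), (28.5, 5.1)]
held F 5.6 z 0.028491220297594363 [(36.3, -0.9), (34.9, -0.1), (33.9, -0.4), (32.9, -1.1), (31.9, 0.0), (30.9, -0.6), (29.9, -1.4), (29.0, -0.7), (28.5, 4.2)]
held F 8.4 z 0.020037530442630284 [(28.3, 0.5), (27.0, -0.2), (25.9, -0.1), (24.9, 0.5), (23.9, 0.6), (22.9, 0.2), (21.9, 0.5), (20.9, 1.5), (20.1, 0.3), (20.0, 8.8)]
63.7917
```

The slab's centre stands 1.4 mm proud, while both ends press down to +0.4 mm, which a rigid slab can only do by rocking. With the shading too, slab 1 is twisted, so it goes in the tray. Slab 3 is next.

Run:
```python
from h import *
p=get_image("top"); c,s,a=onplate(p); print(c,s,a)
pick(c,a,0.019)
place(np.array([.4337,-.2363]),1.538,0.005,hop=0.06,opening=0.75)
away(-1.0); p=get_image("top"); cv2.imwrite("pics/t6.png",p["color"])
c,s,a=rect(p,(215,135,275,180),.010,white(150)); print("s3",c,s,a)
c4,s4,a4=rect(p,(425,175,485,225),.010,white(150)); print("s4",c4,s4,a4)
```

```text
[ 0.46331897 -0.00190823] (105.42333984375, 55.15083694458008) 1.5346605597538838
picked width 0.5644649668779984 0.5716181976641445 t 69.7333
before lowering width 0.5681765535167886
at [ 0.43379271 -0.23643181  0.00513945] F [-0.25135488 -0.24322606 -0.62774878]
t 72.925
s3 [0.62615491 0.2135175 ] (77.46741485595703, 51.99471664428711) 1.7017702979217493
s4 [ 0.47036862 -0.39937958] (66.18628692626953, 52.90125274658203) 1.5514549862201417
```

View pics/t6.png

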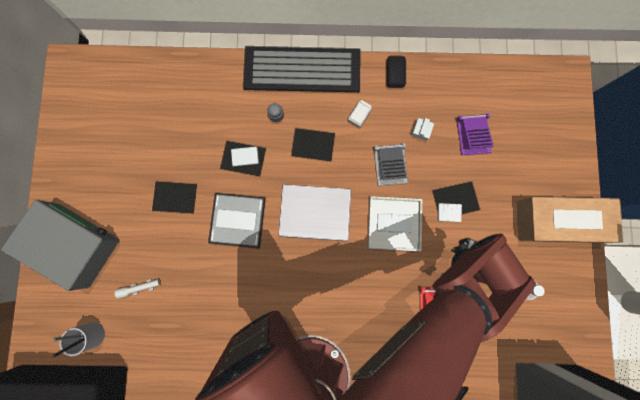

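The tray now holds slab 1. Slab 4 has been knocked from (455,198) to about (450,212), so I'll re-measure it later. Next, slab 3.

Run:
```python
from h import *
c=np.array([.6262,.2135]); a=1.705
pick(c,a,0.0)
place(np.array([.4613,-.0023]),1.525,0.0185)
away(0.8); snap("s3_0"); p=get_image("top"); print(onplate(p),get_time())
cv2.imwrite("pics/t7.png",p["color"])
```

```text
picked width 0.568082856736385 0.5683726393044988 t 78.2333
before lowering width 0.5685044752836595
at [ 0.46202967 -0.00241685  0.01912909] F [-0.96054185  0.39249774  5.66831482]
t 81.625
(array([ 0.46391528, -0.00206557]), (80.69046020507812, 56.317588806152344), 1.4987406419192222) 83.2917
```

View pics/s3_0.png

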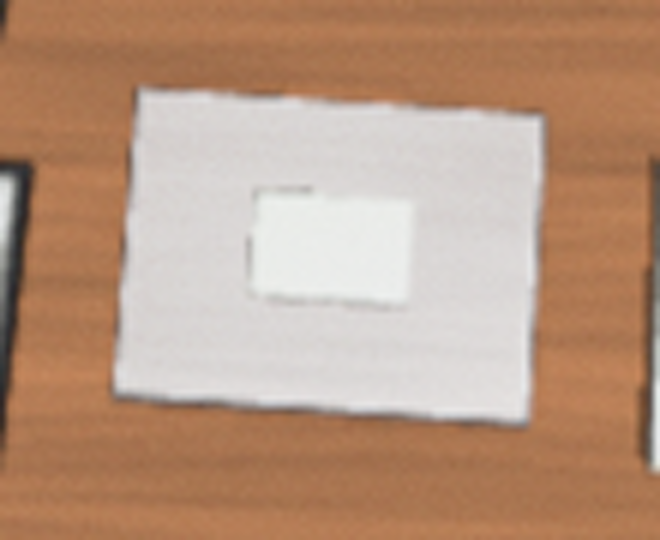

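```bash
python3 - <<'E'
from h import *
c=np.array([.4630,-.0022])
test(c,1.515,.076,"s3")
press(c,down(1.515-math.pi/2)); away(0.8); p=get_image("top"); print(onplate(p),get_time())
E
python3 cmp.py s3
```

```text
held F 9.0 z 0.028043788756536108 [(36.3, 0.9), (35.0, 1.1), (33.9, 1.4), (32.9, 0.9), (31.9, 0.8), (30.9, -0.2), (29.9, 2.0), (28.9, 0.2), (28.1, 0.8), (28.0, 10.0)]
held F 7.2 z 0.028037214211415053 [(36.3, 0.8), (35.0, 0.5), (33.9, 0.2), (32.9, 1.2), (31.9, 0.9), (30.9, 0.3), (29.9, 0.3), (28.9, 0.1), (28.1, 1.0), (28.0, 8.5)]
L 94.425
held F 8.2 z 0.028044634497272593 [(36.3, -0.8), (34.9, -0.6), (33.9, -0.8), (32.9, -0.5), (31.9, -0.2), (30.9, -0.2), (29.9, -0.5), (28.9, -0.8), (28.1, -0.3), (28.0, 8.6)]
held F 6.8 z 0.028035571416094564 [(36.3, -0.6), (35.0, -0.6), (33.9, -0.9), (32.9, -0.8), (31.9, -1.3), (30.9, -1.5), (29.9, -1.6), (28.9, -0.9), (28.1, -1.2), (28.0, 7.3)]
R 105.2
held F 7.5 z 0.02803450743506742 [(36.2, 1.0), (35.0, 0.0), (33.9, -0.0), (32.9, 0.2), (31.9, 0.3), (30.9, 0.7), (29.9, 0.9), (28.9, 0.2), (28.1, 1.0), (28.0, 8.3)]
(array([ 0.46426834, -0.00191593]), (81.64506530761719, 54.847389221191406), 1.5408267097837989) 111.9583
[206, 234, 234, 234, 234, 234, 234, 224]
[207, 235, 234, 235, 235, 235, 235, 225]
[207, 235, 235, 235, 235, 235, 235, 225]
```

View pics/s3_cmp.png

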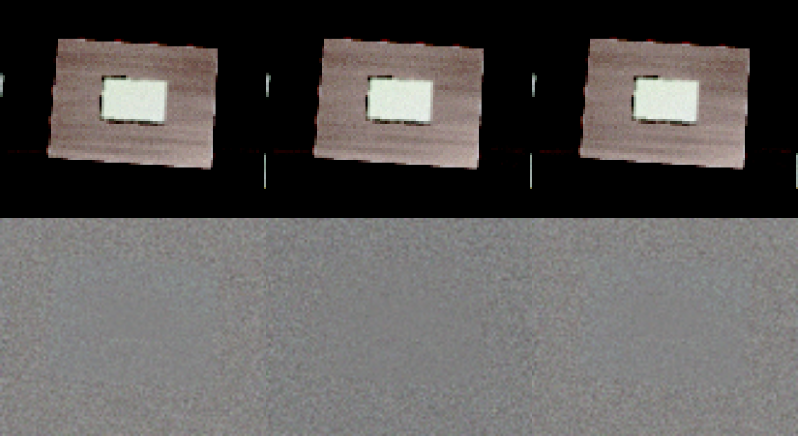

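Slab 3 reads 28.04 mm at every corner and the centre, and the pictures don't change, so it is flat and goes on the pile. Then I'll re-measure slab 4.

Run:
```python
from h import *
pick(np.array([.4625,-.0021]),1.525,0.0185)
place(np.array([.4339,.2262]),1.497,0.0220,hop=0.05)
away(-0.15); p=get_image("top"); cv2.imwrite("pics/t8.png",p["color"])
c4,s4,a4=rect(p,(425,180,485,230),.009,white(150)); print("s4",c4,s4,a4,get_time())
print("slab3",rect(p,(214,200,258,235),.031,white(205)))
cv2.imwrite("pics/t8z.png",cv2.resize(p["color"][170:270,190:290],None,fx=5.5,fy=5.5,interpolation=cv2.INTER_CUBIC))
```

```text
picked width 0.5652775302962697 0.5648133017708216 t 116.1333
before lowering width 0.5700199627226319
at [0.43446651 0.22632329 0.02242068] F [ 1.19501601 -1.41809179  2.95583557]
t 119.225
s4 [ 0.47047504 -0.39971692] (66.24986267089844, 52.94744873046875) 1.551453255165433 120.2083
slab3 (array([0.43453775, 0.22482205]), (111.13250732421875, 52.196537017822266), 1.4937011421884652)
```

View pics/t8.png

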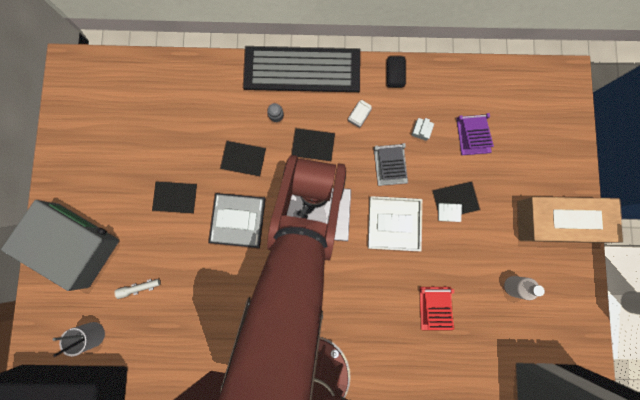

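View pics/t8z.png

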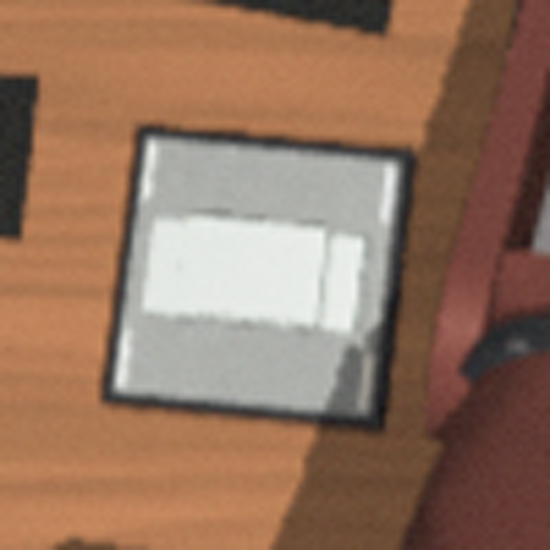

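Run:
```python
import cv2,numpy as np
from h import *
m=np.mean([get_image("top")["color"].astype(float) for _ in range(3)],0)
x=cv2.resize(m[200:240,205:270],(800,492),interpolation=cv2.INTER_CUBIC)
cv2.imwrite("pics/t8s.png",np.clip((x-170)*3.5,0,255).astype(np.uint8))
g=m[212:226,205:270].mean(2); 
for r in (3,7,10): print([int(v) for v in g[r]])
```

```text
[130, 130, 132, 132, 132, 132, 101, 66, 85, 160, 177, 178, 215, 227, 229, 229, 229, 228, 228, 229, 229, 230, 229, 229, 229, 230, 230, 229, 230, 230, 230, 231, 231, 230, 231, 231, 231, 230, 231, 231, 232, 232, 232, 231, 202, 222, 232, 234, 233, 234, 227, 173, 165, 178, 178, 136, 82, 52, 52, 71, 79, 78, 77, 76, 77]
[132, 132, 131, 133, 133, 129, 83, 61, 133, 168, 173, 192, 224, 230, 229, 229, 228, 225, 228, 230, 230, 230, 229, 229, 230, 230, 230, 230, 231, 231, 231, 231, 230, 231, 230, 232, 231, 231, 231, 233, 232, 232, 232, 211, 217, 230, 233, 233, 233, 233, 192, 172, 178, 179, 176, 119, 65, 41, 65, 77, 80, 78, 79, 79, 75]
[125, 124, 126, 127, 128, 98, 65, 85, 160, 175, 178, 215, 227, 229, 229, 229, 229, 230, 229, 229, 229, 230, 230, 230, 230, 230, 230, 231, 231, 230, 231, 231, 231, 231, 231, 231, 231, 231, 232, 232, 232, 232, 232, 193, 221, 233, 233, 233, 234, 235, 186, 167, 176, 178, 158, 103, 53, 40, 69, 77, 77, 79, 79, 77, 75]
```

View pics/t8s.png

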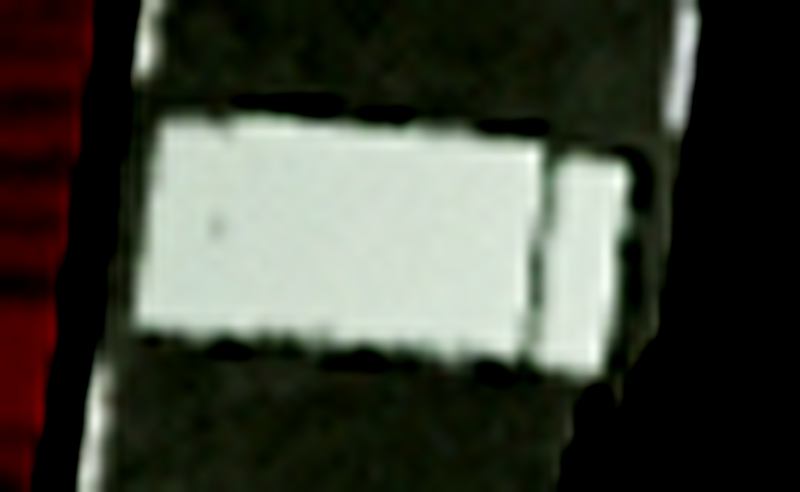

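Slab 3 is centred to about 1 mm: the right step is ~18 mm and the left ~16 mm. Now slab 4, picked at its new position.

Run:
```python
from h import *
pick(np.array([.4705,-.3997]),1.551,0.0)
place(np.array([.4613,-.0023]),1.525,0.0195)
away(0.8); snap("s4_0"); p=get_image("top"); print(onplate(p),get_time())
cv2.imwrite("pics/t9.png",p["color"])
```

```text
picked width 0.5709022152319212 0.5703174946311932 t 124.0
before lowering width 0.5653138392946214
at [ 0.46225585 -0.00239809  0.02012801] F [ 0.5058622  -0.31863194  4.80867722]
t 127.8083
(array([ 0.46413284, -0.00122045]), (69.13381958007812, 54.080230712890625), 1.5408569366621714) 129.475
```

View pics/s4_0.png

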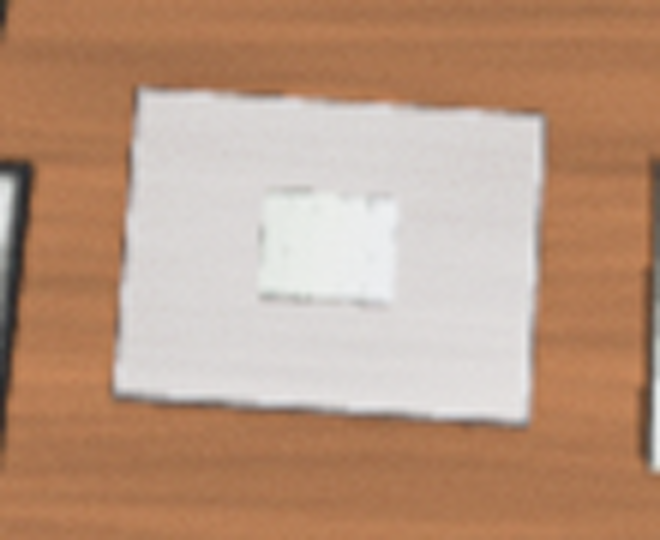

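```bash
python3 - <<'E'
from h import *
c=np.array([.4632,-.0015]); ang=1.53; d=np.array([math.cos(ang),math.sin(ang)]); n=np.array([-d[1],d[0]]); rot=down(ang-math.pi/2)
grip(0.0)
for s,m in ((1,1),(1,-1),(-1,1),(-1,-1),(0,0)):
    press(c+s*.022*d+m*.015*n,rot)
away(0.8); p=snap("s4R"); print(onplate(p),get_time())
E
cp pics/s4R.npy pics/s4L.npy; python3 cmp.py s4
```

```text
held F 5.0 z 0.028587155834969957 [(36.3, -0.4), (35.0, -0.6), (33.9, 0.0), (32.9, 0.0), (31.9, -0.0), (30.9, 0.3), (29.9, -0.2), (29.0, -1.3), (28.6, 5.0)]
held F 7.3 z 0.02889399360076309 [(36.3, 0.2), (35.0, 0.1), (33.9, 0.3), (32.9, 0.2), (31.9, 0.2), (30.9, 0.9), (29.9, -0.2), (29.2, 0.7), (28.9, 8.1)]
held F 6.9 z 0.028877287824213567 [(36.3, -0.4), (35.0, -0.3), (33.9, -0.5), (32.9, -0.5), (31.9, 0.3), (30.9, -0.5), (29.9, -0.6), (29.2, 0.8), (28.9, 5.4)]
held F 5.5 z 0.028513436868493933 [(36.3, 1.2), (35.0, 0.6), (33.9, 0.2), (32.9, 0.5), (31.9, 1.6), (30.9, 0.6), (29.9, 1.8), (28.9, -0.2), (28.5, 6.6)]
held F 5.3 z 0.029431618986613464 [(36.3, 0.2), (35.0, -0.6), (33.9, -0.1), (32.9, -0.2), (31.9, -0.3), (30.9, -1.4), (29.9, -0.2), (29.4, 4.3)]
(array([ 0.46432495, -0.0009021 ]), (69.50543212890625, 54.58177947998047), 1.5434572471505246) 151.0333
[216, 222, 230, 234, 235, 235, 234, 216]
[216, 222, 231, 234, 235, 235, 234, 216]
[216, 222, 231, 234, 235, 235, 234, 216]
```

Slab 4 shows the twist pattern too: the corners press to 28.5–28.9 mm while the centre holds at 29.4 mm. It goes in the tray.

Run:
```python
from h import *
pick(np.array([.4630,-.0012]),1.53,0.0195)
place(np.array([.4337,-.2363]),1.538,0.0165,hop=0.05,opening=0.75)
away(0.5); p=get_image("top"); cv2.imwrite("pics/t10.png",p["color"]); print(get_time())
cv2.imwrite("pics/t10z.png",cv2.resize(p["color"][130:260,350:490],None,fx=4.6,fy=4.6,interpolation=cv2.INTER_CUBIC))
cv2.imwrite("pics/ped.png",cv2.resize(p["color"][135:195,360:420],None,fx=9,fy=9,interpolation=cv2.INTER_CUBIC))
for l in("pedal_base","pedal_press"):
    print(l,[(round(d["conf"],2),p2w([[d["centre"][0]*640,d["centre"][1]*400]],.043 if "pr" in l else 0,p)) for d in mark_of(p,l)])
```

```text
picked width 0.5698857316378181 0.5739596762802036 t 155.2
before lowering width 0.5702176485113745
at [ 0.43379946 -0.23642898  0.01662793] F [-0.29805296 -0.39857113 -1.11264796]
t 158.3167
160.2917
pedal_base [(0.79, array([[ 0.60644556, -0.22836478]])), (0.73, array([[ 0.19308387, -0.35629967]])), (0.72, array([[ 0.71849473, -0.48586537]]))]
pedal_press [(0.98, array([[ 0.5845118 , -0.22490005]])), (0.85, array([[ 0.6833409 , -0.48697735]])), (0.65, array([[ 0.15992386, -0.35408639]]))]
```

View pics/t10z.png

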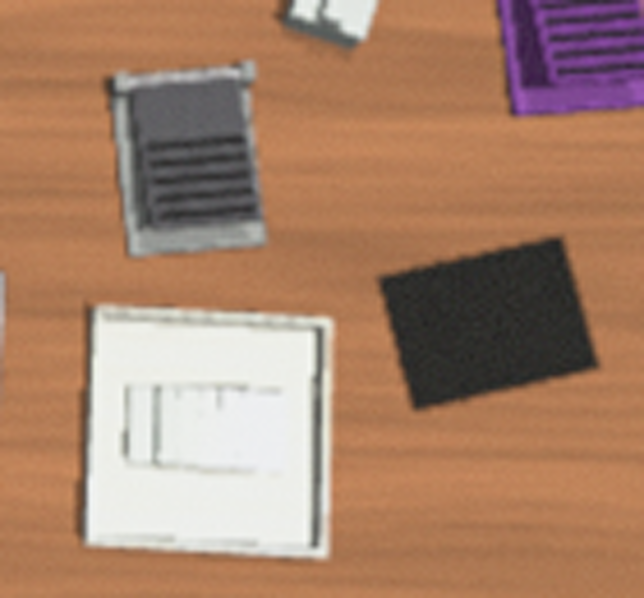

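View pics/ped.png

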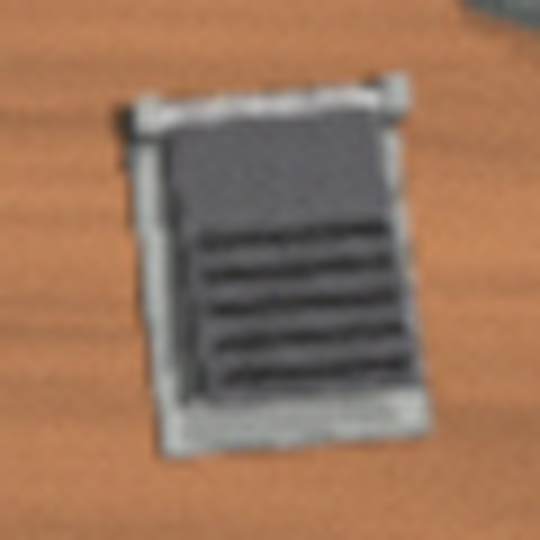

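Run:
```python
from h import *
p=get_image("top")
f=p2w([[360+310/9,135+395/9]],.046,p)[0]; h=p2w([[360+270/9,135+110/9]],.025,p)[0]; print("free",f,"hinge",h,np.linalg.norm(h-f))
u=(h-f)/np.linalg.norm(h-f); x=f+0.023*u; print("press",x,math.atan2(u[1],u[0]))
grip(0.0); rot=down(0.1)
move_pose([*x,0.08],rot); move_linear([*x,0.05],rot,vel=0.15); dwell(.15); b=get_wrist_force()[2]
z=0.05; L=[]
while z>0.018:
    z-=0.002 if z>0.03 else 0.001
    move_linear([*x,z],rot,vel=0.06); F=get_wrist_force()[2]-b; L.append((round(float(get_ee_pos()[2])*1000,1),round(float(F),1)))
    if F>20: break
print(L); t=get_time(); dwell(1.2)
p=get_image("side"); cv2.imwrite("pics/pp.png",p["color"]); print(get_time()-t,get_wrist_force()[2]-b,get_ee_pos())
move_linear([*x,0.09],rot,vel=0.1); print(get_time())
```

```text
free [ 0.55940168 -0.22984028] hinge [ 0.65872291 -0.22099519] 0.09971430622140334
press [ 0.58231101 -0.22780008] 0.08882107614475042
[(48.4, -0.4), (45.8, -0.3), (44.0, 0.4), (42.3, 1.6), (40.2, 3.5), (38.1, 3.4), (36.0, 3.6), (34.0, 3.9), (32.1, 4.9), (30.1, 4.6), (29.2, 5.2), (28.2, 5.9), (27.2, 6.6), (26.3, 5.4), (25.4, 7.0), (25.0, 7.9), (24.8, 12.4), (24.7, 16.8), (24.6, 21.0)]
1.25 21.76569196120103 [ 0.58207604 -0.22805403  0.02455412]
170.4083
```

The pedal contacted at about 43 mm and went hard at 25 mm, as specified, and was held for 1.25 s. One last look before handing in.

Run:
```python
from h import *
x=get_ee_pos(); move_linear([x[0],x[1],0.2],vel=0.25); away(0.45); 
p=get_image("top"); cv2.imwrite("pics/end.png",p["color"]); print(get_time(),get_ee_pos())
```

```text
173.075 [0.52853377 0.33172739 0.19931497]
```

View pics/end.png

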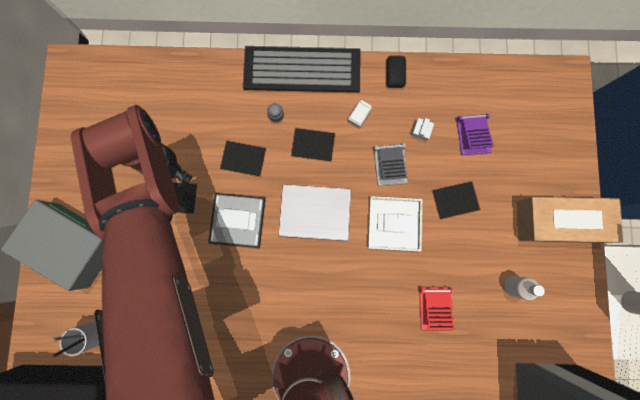

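The final picture shows slab 3 on the pile (237,220), slabs 1 and 4 in the tray (395,223), the pedal up at (391,163), and the bystanders where they started. The arm is clear of everything.

Run:
```python
from h import *
sign_off(); print(get_time())
```

```text
the job is handed in; nothing more can be done
the job is handed in; nothing more can be done
```

I sorted all three slabs that were present (100, 76 and 64 mm) and handed the job in at about 173 s. There was no 88 mm slab; its pad was empty.

| Slab | Readings on the plate | Verdict | Where it went |
|---|---|---|---|
| 100 mm | corners press to about 28.5 mm, centre at 29.4 mm | twisted | tray |
| 76 mm | 28.04 mm at all four corners and the centre | flat | pile, centred to about 1 mm in the picture |
| 64 mm | corners press to 28.5–28.9 mm, centre at 29.4 mm | twisted | tray, on top of the 100 mm slab |

**Pedal:** it met its stop at 25 mm with about 21 N, was held for 1.25 s, and looked up again in the last picture. That picture also showed the pig, positioning block and clip box in place and the arm clear.

**Disagreement:** pictures taken before and after pressing showed no visible tip on the two slabs I called twisted. I relied instead on the measured heights and on the banded shading, which the flat slab and the base slab lack.

**Along the way:**
- I first gripped the 100 mm slab about 22 mm off centre because the arm hid part of it. I allowed for that when placing it.
- The 64 mm slab was knocked off its place mid-run, so I found it again before picking it up.

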